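# Hang the hot egg basket to drain with the lifter

## Robot

A 6-joint arm with a two-finger parallel gripper is mounted at the origin on a cart in front of the work surface, level with it; the furniture and walls round the work are solid. World frame = base frame: x ahead of the robot, y to its left, z up, the work surface at z = 0. Lengths are in m, angles in rad, forces in N, time in s.
With the tool pointing down it reaches from about 0.35 to 0.975 m from the base axis. Payload 4.9 kg.
Tool frame: the origin (TCP) lies at the very end of the fingers, on their centre line; the grasp point (between the pads) lies manip.grip_point_offset behind it (manip.grip_point_offset is the distance from the TCP to the grasp point, in m); z points along the fingers, y is the line along which they close (so a half turn about z gives the same grasp; the last joint's range is limited). The gripper opens to 85 mm and grips with 20 to 120 N. Pads are 22 mm wide; open, the fingers measure 114 mm over their backs; the gripper's body (76 mm by 85 mm) begins 54 mm behind the grasp point. The pads swing forward as they close: fully open they stand 13 mm farther back than shut.
Start: joints at [-1.46, 0.053, 1.613, -0, 1.476, -0.119], TCP at [0.142, -0.609, 0.231] pointing down, gripper open.
Joint ranges: [-3.01, 3.01], [-1.01, 2.22], [0.06, 2.58], [-1.02, 4.17], [0.09, 2.62], [-3.14, 3.14]. Speed limits (rad/s): [2.57, 2.57, 3.14, 3.14, 3.14, 3.14].

## Interface

Orientations are given as a unit quaternion [w, x, y, z].
In Python, from plant import manip gives the robot as it stands.
- The arm moves only by the shell command python3 -m crank 'ROWS' [OPENING]. ROWS is JSON, a list of rows, each an object of numbers: "x", "y", "z": the shift along the tool's x, y, z in cm; "turn": the turn about the tool's z in rad. In form: [{"x": .., "y": .., "z": .., "turn": ..}, ...]. A call has 1 to 5 rows; each row shifts and turns the commanded pose from where the row before left it, along the tool's axes as they then stand; what a row does not reach is not made up. A row lasts 1/10 s, in which the tool goes at most 50 mm and 8.59 degrees, less where a joint would pass 70% of its speed; a pose out of reach is approached as far as the arm can. A call with a gripper value outside its range is refused whole. OPENING is the opening in per cent of the stroke, from 0 (shut) to 100 (fully open), set as the call begins (- or left out, the last holds). The fingers move at their own pace and stop on an object; the grip force is fixed at half the most. Time passes only in rows, so rows that do not move let the fingers close. It gives the time, the measured TCP pose, the force, the opening and the grip force at its end, in the units of the state.
- manip.state(): the state, without advancing time (a new reading comes with each control period).
- manip.grab_frame(name): name is "scene" or "top" or "wrist"; returns (picture, depth): 420x560x3 uint8, red, green, blue; 420x560 float32, m along the optical axis (not along the pixel's ray), 0 where there is no reading.
- manip.camera_model(name): a dict with "mtx" (3x3 intrinsics, pixels), "world_to_cam" (4x4, takes a point from world to camera coordinates). Camera axes: x right, y down, z forward; pixel columns grow to the right and rows downward; lengths in m; the calibration is good to about 2 mm. A picture is of the moment at which its call begins: read the wrist's pose just before it. camera_model takes no time and is no camera call; for the wrist camera it gives the pose at the moment of the call.
- manip.job_done(): hands the job in; it is judged then, once.
The state is a dict: "time": time; "joint_pos": joint angles; "joint_vel": joint speeds; "joint_efforts": joint torques, N m; "tool_pos": TCP position; "tool_rot": TCP orientation; "contact_force": force on the tool from outside, world axes, zero at the start; "ft_torque": the same for the moment, N m; "gripper_width": opening from 0.0 (shut) to 1.0 (fully open); "grasp_force": force on a finger pad.
Only numpy, scipy, OpenCV 4.12 (cv2) and the standard library are available. Lean on these libraries where they do the work, as an engineer would, in place of code of your own. Each camera call takes 0.05 s, during which the arm holds its last target. There are 200 camera calls.

## Task

The egg basket in the pot is scalding hot: take the two-pronged lifter from its keeper on the draining stand, catch the basket's handle with it, lift the basket level out of the pot and hang it gently by the peak of its handle on the stand's single hook. Then hang the lifter back by its grip on the keeper's two arms. Do not touch the basket or the pot with the gripper or arm, do not tip the basket, and leave the pot, the drip dish, the bottle, the jars and the timer where they stand.

Things in the scene. Friction and masses are not known exactly. Their poses are not given: they have to be found in the camera images.
- stand: Fixed, upright draining stand, left or right of the pot, yaw varies. Wooden foot board 10 mm thick, x -55..+100, y -140..+140 mm of its frame; steel tube frame along its far edge (x = +85, y -131..+131, top z = 166 mm). 8 mm rods reach from the frame's top bar to -x: the single basket hook at y = +80 and the lifter's keeper at y = -80 mm. Origin: on the worktop below the line through both seats.
- hook_seat (a point): Where the peak of the basket's handle (wire centre) rests on the single hook, 169 mm above the worktop, x = 0, y = +80 mm of the stand. The rod dips here to z = 160 mm; its upturned ball tip is 21 mm to the stand's -x, top 12 mm above this point; behind, the rod rises to z = 172 mm at x = +30. A handle comes on from the -x side over the tip, then down, its wire along the stand's y.
- keeper_seat (a point): Where the middle of the lifter's grip rests on the keeper, 175.5 mm above the worktop, x = 0, y = -80 mm of the stand, midway between two parallel arms (8 mm rods 76 mm apart) that dip under the grip. Their upturned ends, 19 mm to the stand's -x, and their rise at x = +26 mm reach about 3 mm above this point. The prongs pass between the arms: the lifter lifts straight out and lowers straight in.
- lifter: Lifter, 120 g, hanging upright on the keeper, axes about as the stand's. Origin: middle of its grip, a wooden bar along its y, 110 mm long, 22 mm thick. An 8 mm stem runs down (-z) to a crossbar at z = -40, 55 mm wide along y; from its ends two prongs of 6 mm rod (y = -24, +24) run down at x = -16 mm and end in upturned V-shaped hooks below the stem (lowest z = -111), open to the lifter's +x.
- lifter_prongs (a point): On the lifter at (0, 0, -100) mm: midway between the two Vs, at the centre of a wire carried in them. The Vs' ball tips stand at x = +18 mm, top 16 mm above this point. A wire along y enters from +x over the tips, its centre 24 to 40 mm above this point, and settles in the Vs as the lifter is raised; it leaves the same way.
- basket: Round wire basket of three eggs, 107 mm across, 46 mm high without handle, 0.21 to 0.42 kg, standing in the pot. Origin: centre of its underside. Its rigid handle is a 6 mm wire arch in its y-z plane: from the rim at y = -53, +53 up to a level top (wire centre z = 110 mm) where y is 12 to 36 mm on either side, with a pointed peak in the middle (z = 120). Egg tops: z = 54 mm. Both faces are alike.
- bail_peak (a point): Centre of the wire at the peak of the basket's handle, (0, 0, 120) mm of the basket.
- pot: Low steel pot, loose, 1.2 kg, 144 mm outside, 138 mm inside, top of rim at z = 57 mm, floor 5 mm thick, loop handles at its +x and -x sides (194 mm over both, below the rim). It stands on a fixed round cork trivet 170 mm across, 8 mm thick. Origin: centre of its underside.
- drip_dish: White dish, 84 mm across, 16 mm high, on the stand's foot board under the single hook. Origin: centre of its underside.
- oil: Tall oil bottle, bystander, 61 mm across, 271 mm high. Origin: centre of its underside.
- honey: Honey jar with red lid, bystander, 66 mm across, 85 mm high. Origin: centre of its underside.
- spice: Spice jar with red cap, bystander, 45 mm across, 106 mm high. Origin: centre of its underside.
- timer: Round white kitchen timer, bystander, 64 mm across, 58 mm high. Origin: centre of its underside.

How it is judged:
On the way, in this order (a step that is already met when the one before it is completed fails the run):
1. the basket hangs from the lifter, clear above the pot (contact force between lifter and basket above 1 N and contact force between basket and pot below 0.05 N and height (world z) of basket above 0.07 m), for 0.2 s.
2. the basket hangs by the peak of its handle on the single hook and the lifter is free of it (distance between bail_peak and hook_seat below 0.012 m and contact force between basket and stand above 1 N and contact force between lifter and basket below 0.05 N), for 0.2 s.
At the end, for the whole second after the job is handed in: The basket hangs at rest and level (within 0.2 rad) on the single hook, its handle's peak within 12 mm of the hook's seat; the lifter hangs at rest and upright (within 0.3 rad) on the keeper, the middle of its grip within 12 mm of the keeper's seat; both are released (distance between bail_peak and hook_seat below 0.012 m and contact force between basket and stand above 1 N and angle between basket's own z axis and vertical below 0.2 rad and linear speed of each of basket, lifter below 0.06 m/s and distance between lifter and keeper_seat below 0.012 m and contact force between lifter and stand above 0.3 N and angle between lifter's own z axis and vertical below 0.3 rad); the robot touches nothing.
It fails at once if the gripper or arm touched the hot basket or pot (contact force between any of the fingers, the arm and basket above 0.5 N or contact force between any of the fingers, the arm and pot above 0.5 N).
It fails at once if the basket was tipped by more than 0.6 rad (angle between basket's own z axis and vertical above 0.6 rad).
It fails at once if the basket was banged or driven against the stand with more than 30 N (contact force between basket and stand above 30 N).
It fails at once if the pot was moved by more than 30 mm (distance of pot from where it was at the start of the episode above 0.03 m).
It fails at once if the drip dish, the bottle, a jar or the timer was moved by more than 25 mm or tipped (distance of any of drip_dish, oil, honey, spice, timer from where it was at the start of the episode above 0.025 m or angle between any of oil, honey, spice's own z axis and vertical above 0.4 rad).
It also fails if it takes over 72 s, if anything falls off the work surface, if the arm or the gripper's body presses on something with over 40 N, if the wrist force passes 120 N, or if a joint passes its speed limit or range.

## Working session

There is one attempt and no reset: what is moved stays moved. The work goes in short steps, Python scripts to look and compute and a shell command to move; the robot and the scene stay as the last step left them, time stands still between calls to the robot, and variables do not carry over. Pictures are saved under pics/ and viewed, at most 11 in all, crops included, and the job is handed in when it is done.

```bash
ls; mkdir -p pics
python3 - <<'E'
from plant import manip
import cv2,numpy as np
s=manip.state();print(s['time'],s['tool_pos'],s['tool_rot'],s['gripper_width'],manip.grip_point_offset)
for n in ['scene','top']:
    p,d=manip.grab_frame(n);np.savez(f'{n}.npz',p=p,d=d,**{k:v for k,v in manip.camera_model(n).items()})
    cv2.imwrite(f'pics/{n}.png',p[:,:,::-1])
    m=manip.camera_model(n);print(n,m['mtx'],np.linalg.inv(m['world_to_cam']).round(3))
E
```

```text
pics
0.0 [ 0.14228221 -0.60793151  0.23005047] [-1.04645866e-03  9.93407773e-01  1.14629407e-01  4.98064831e-07] 0.997478038774062 0.0187
scene [[404.13112748   0.         274.67649544]
 [  0.         404.13112748 207.47510817]
 [  0.           0.           1.        ]] [[-0.451 -0.449  0.772 -0.41 ]
 [-0.892  0.207 -0.401  0.52 ]
 [ 0.02  -0.869 -0.494  0.738]
 [ 0.     0.     0.     1.   ]]
top [[384.60720385   0.         282.39910081]
 [  0.         384.60720385 202.17647524]
 [  0.           0.           1.        ]] [[-0.025 -0.991  0.135  0.386]
 [-1.     0.023 -0.016  0.02 ]
 [ 0.013 -0.135 -0.991  1.073]
 [ 0.     0.     0.     1.   ]]
```

View pics/scene.png

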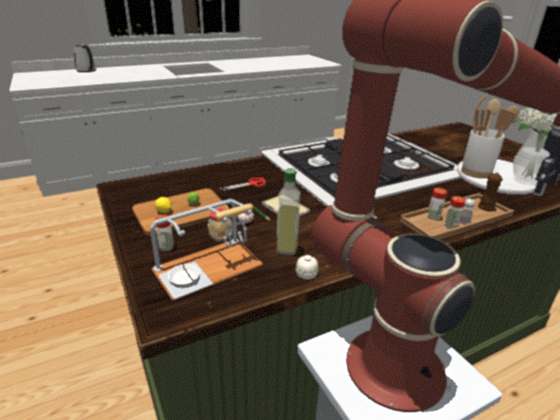

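View pics/top.png

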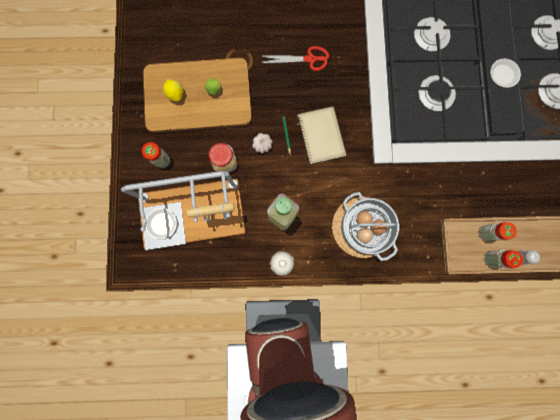

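The stand is at the left of the top picture, with its board around (193,215), the grip at (211,211) and the hook at about (160,190). The pot is at (371,226), with the bottle (283,210) and the timer (281,263) in between.

```bash
cat > h.py <<'E'
import numpy as np,cv2
from plant import manip
from scipy.spatial.transform import Rotation as R
def grab(n):
    m=manip.camera_model(n);p,d=manip.grab_frame(n);return p,d,m['mtx'],np.array(m['world_to_cam'])
def cloud(d,K,T):
    v,u=np.mgrid[:d.shape[0],:d.shape[1]]
    c=np.stack([(u-K[0,2])/K[0,0]*d,(v-K[1,2])/K[1,1]*d,d],-1)
    Ti=np.linalg.inv(T);return c@Ti[:3,:3].T+Ti[:3,3]
def ray(u,v,K,T,z):
    Ti=np.linalg.inv(T);r=Ti[:3,:3]@np.linalg.solve(K,[u,v,1.]);o=Ti[:3,3];return o+r*(z-o[2])/r[2]
def proj(P,K,T):
    c=T[:3,:3]@np.asarray(P,float)+T[:3,3];q=K@c;return q[:2]/q[2]
def tri(obs): # [(u,v,K,T)]
    A=[];b=[]
    for u,v,K,T in obs:
        Ti=np.linalg.inv(T);r=Ti[:3,:3]@np.linalg.solve(K,[u,v,1.]);r/=np.linalg.norm(r)
        M=np.eye(3)-np.outer(r,r);A.append(M);b.append(M@Ti[:3,3])
    x,res,_,_=np.linalg.lstsq(np.vstack(A),np.hstack(b),rcond=None);return x,np.sqrt(res/len(obs))
E
python3 - <<'E'
from h import *
f=np.load('top.npz');p,d,K,T=f['p'],f['d'],f['mtx'],f['world_to_cam']
W=cloud(d,K,T);Z=W[...,2]
hsv=cv2.cvtColor(p,cv2.COLOR_RGB2HSV)
def box(u0,u1,v0,v1):
    m=np.zeros(d.shape,bool);m[v0:v1,u0:u1]=1;return m&(d>0)
# board
m=box(130,255,180,260)&(abs(Z-.01)<.006)&(hsv[...,1]>120)
print('board',m.sum(),cv2.minAreaRect((W[m][:,:2]*1000).astype(np.float32)))
m=box(115,250,165,200)&(Z>.14)&(Z<.185);print('bar',m.sum(),cv2.minAreaRect((W[m][:,:2]*1000).astype(np.float32)),np.median(Z[m]))
m=box(180,245,200,220)&(Z>.16)&(Z<.21);print('grip',m.sum(),cv2.minAreaRect((W[m][:,:2]*1000).astype(np.float32)),np.percentile(Z[m],[5,50,95]))
for n,b,lo,hi in [('oil',(262,305,185,235),.24,.29),('timer',(262,300,245,280),.03,.07),('honey',(205,240,140,180),.07,.1),('spice',(135,170,138,170),.09,.12),('rim',(325,405,185,265),.055,.072),('basket_hi',(325,405,185,265),.1,.16)]:
    m=box(*b)&(Z>lo)&(Z<hi);q=W[m]
    print(n,m.sum(),cv2.minEnclosingCircle((q[:,:2]*1000).astype(np.float32)) if len(q) else '',np.percentile(q[:,2],[5,50,95]).round(3) if len(q) else '')
    if n=='basket_hi': print(q[::4].round(3))
big=lambda u0,u1,v0,v1,k:cv2.resize(p[v0:v1,u0:u1],None,fx=k,fy=k,interpolation=cv2.INTER_CUBIC)
cv2.imwrite('pics/c1.png',np.hstack([big(120,250,165,255,4),big(330,405,180,270,3.9999)[:360]])[:,:,::-1])
E
```

```text
board 3436 ((490.3533630371094, 256.60546875), (349.7248229980469, 220.7070770263672), 88.74357604980469)
bar 736 ((554.885986328125, 264.2848815917969), (258.79180908203125, 69.89716339111328), 89.35762023925781) 0.16749764184963517
grip 500 ((494.7319030761719, 172.88690185546875), (108.53255462646484, 45.25597381591797), 88.67837524414062) [0.17518556 0.18509671 0.18880872]
oil 226 ((488.22821044921875, 5.3162455558776855), 17.2950496673584) [0.263 0.273 0.275]
timer 398 ((363.2373352050781, 7.827958583831787), 30.28891944885254) [0.033 0.047 0.06 ]
honey 437 ((650.4935913085938, 163.6809539794922), 30.92528533935547) [0.082 0.087 0.09 ]
spice 273 ((658.2925415039062, 339.68780517578125), 22.63985824584961) [0.095 0.108 0.111]
rim 1097 ((455.3904724121094, -227.43495178222656), 97.42025756835938) [0.056 0.062 0.069]
basket_hi 86 ((452.953857421875, -227.6524658203125), 48.619163513183594) [0.116 0.128 0.137]
[[ 0.457 -0.229  0.133]
 [ 0.457 -0.189  0.123]
 [ 0.456 -0.199  0.125]
 [ 0.456 -0.208  0.129]
 [ 0.455 -0.218  0.129]
 [ 0.455 -0.226  0.137]
 [ 0.455 -0.236  0.133]
 [ 0.455 -0.248  0.125]
 [ 0.455 -0.258  0.127]
 [ 0.454 -0.267  0.129]
 [ 0.455 -0.181  0.116]
 [ 0.454 -0.189  0.125]
 [ 0.454 -0.198  0.128]
 [ 0.453 -0.208  0.129]
 [ 0.453 -0.218  0.129]
 [ 0.452 -0.226  0.136]
 [ 0.452 -0.237  0.13 ]
 [ 0.452 -0.248  0.127]
 [ 0.452 -0.257  0.128]
 [ 0.452 -0.268  0.125]
 [ 0.452 -0.181  0.115]
 [ 0.452 -0.19   0.12 ]]
```

View pics/c1.png

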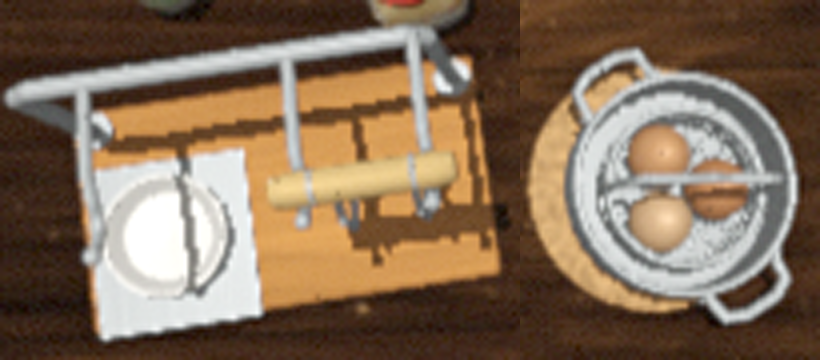

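The crop shows the hook tip at original pixel (143,229), the keeper ends at about (195,220) and (228,215), and the grip centre at about (211,210). The basket handle runs left to right across the pot. Next I fit the lines roughly and take the wrist camera closer.

```bash
python3 - <<'E'
from h import *
f=np.load('top.npz');p,d,K,T=f['p'],f['d'],f['mtx'],f['world_to_cam']
W=cloud(d,K,T);Z=W[...,2];hsv=cv2.cvtColor(p,cv2.COLOR_RGB2HSV)
def line(m,n):
    q=W[m];l=cv2.fitLine(q[:,:2].astype(np.float32),cv2.DIST_HUBER,0,1e-4,1e-4).ravel();l=l*(1 if l[1]>0 else -1) if 0 else l
    dd=l[:2]*np.sign(l[1]);s=(q[:,:2]-l[2:])@dd
    print(n,len(q),'yaw',np.arctan2(-dd[0],dd[1]).round(4),'ends',(l[2:]+dd*s.min()).round(4),(l[2:]+dd*s.max()).round(4),'z',np.median(q[:,2]).round(4))
v,u=np.mgrid[:420,:560]
m=(u>122)&(u<228)&(abs(v-(189-(u-122)*.148))<5)&(abs(Z-.166)<.014);line(m,'bar')
wood=(hsv[...,0]>12)&(hsv[...,0]<28)&(hsv[...,1]>60)
m=(u>183)&(u<238)&(v>198)&(v<222)&(Z>.175)&(Z<.2)&wood;line(m,'grip')
m=(u>325)&(u<405)&(v>185)&(v<265)&(Z>.105)&(Z<.15);line(m,'handle')
q=W[(u>325)&(u<405)&(v>185)&(v<265)&(Z>.06)&(Z<.069)];
m=(u>325)&(u<405)&(v>185)&(v<265)&(Z>.055)&(Z<.075);q=W[m];r=np.hypot(q[:,0]-.452,q[:,1]+.228);q=q[r<.078]
A=np.c_[2*q[:,:2],np.ones(len(q))];c=np.linalg.lstsq(A,(q[:,:2]**2).sum(1),rcond=None)[0];print('pot',c[:2],np.sqrt(c[2]+c[0]**2+c[1]**2))
E
for i in 1 2 3 4 ; do :; done
python3 -m crank '[{"z":-5},{"z":-5},{"z":-5},{"turn":-0.15},{"turn":-0.15}]' 100 | tail -3
```

```text
bar 561 yaw 0.1299 ends [0.5828 0.1369] [0.55   0.3875] z 0.1668
grip 402 yaw 0.1301 ends [0.4997 0.1189] [0.4855 0.2278] z 0.1857
handle 86 yaw -0.016 ends [ 0.4528 -0.2763] [ 0.4544 -0.1791] z 0.1275
pot [ 0.4555694  -0.23008128] 0.05393268802552832schema error: expected keys x, y, z, turn
```

```bash
python3 -m crank '[{"x":0,"y":0,"z":-5,"turn":-0.15},{"x":0,"y":0,"z":-3,"turn":-0.15},{"x":0,"y":0,"z":-3,"turn":-0.15},{"x":0,"y":0,"z":-3,"turn":-0.15},{"x":0,"y":0,"z":-2,"turn":-0.15}]' 100
python3 -m crank '[{"x":0,"y":0,"z":0,"turn":-0.15},{"x":0,"y":0,"z":0,"turn":-0.15},{"x":0,"y":0,"z":0,"turn":-0.15},{"x":0,"y":0,"z":0,"turn":-0.15},{"x":0,"y":0,"z":0,"turn":-0.12}]' 100
```

```text
time: 0.6
tool_pos: [0.1424, -0.6088, 0.3937]
tool_rot: [0.001, 0.881, 0.473, -0.0]
contact_force: [0.7, -1.5, 0.3]
gripper_width: 1.003
grasp_force: 0.0
time: 1.1
tool_pos: [0.1423, -0.6084, 0.3905]
tool_rot: [-0.0, 0.658, 0.753, 0.0]
contact_force: [-0.5, -0.4, 1.3]
gripper_width: 1.003
grasp_force: 0.0
```

```bash
R='x'; 
python3 -m crank '[{"x":3.3,"y":3.6,"z":0,"turn":0},{"x":3.3,"y":3.6,"z":0,"turn":0},{"x":3.3,"y":3.6,"z":0,"turn":0},{"x":3.3,"y":3.6,"z":0,"turn":0},{"x":3.3,"y":3.6,"z":0,"turn":0}]' >/dev/null
python3 -m crank '[{"x":3.3,"y":2.6,"z":0,"turn":0},{"x":3.3,"y":2.6,"z":0,"turn":0},{"x":3.3,"y":2.6,"z":0,"turn":0},{"x":3.3,"y":2.6,"z":0,"turn":0},{"x":0,"y":0,"z":0,"turn":0}]'
python3 - <<'E'
from h import *
s=manip.state();print(s['tool_pos'],s['joint_pos'])
p,d,K,T=grab('wrist');print(K,np.linalg.inv(T).round(3))
cv2.imwrite('pics/w1.png',p[:,:,::-1]);np.savez('w1.npz',p=p,d=d,mtx=K,world_to_cam=T)
E
```

```text
time: 2.1
tool_pos: [0.3875, -0.274, 0.3913]
tool_rot: [0.0, 0.658, 0.753, 0.001]
contact_force: [0.1, -0.8, -0.4]
gripper_width: 0.996
grasp_force: 0.0
[ 0.3874562  -0.27396645  0.39128825] [-7.73264811e-01 -3.54073290e-01  1.71601123e+00  1.34910604e-03
  1.77969359e+00 -9.08389726e-01]
[[301.46108669   0.         280.71626446]
 [  0.         301.46108669 210.33270287]
 [  0.           0.           1.        ]] [[ 0.991  0.129  0.037  0.377]
 [ 0.134 -0.954 -0.269 -0.206]
 [ 0.001  0.272 -0.962  0.534]
 [ 0.     0.     0.     1.   ]]
```

View pics/w1.png

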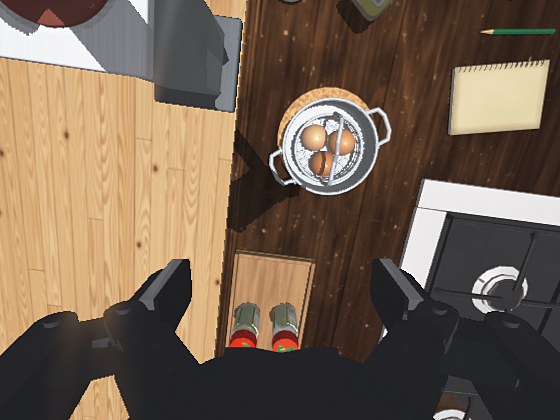

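The wrist view shows the pot at (334,141). Its handle wire runs from (340,115) to (335,185), and the gripper fingers are at the bottom. I'll take the handle's yaw and centre from this view.

```bash
cat > meas.py <<'E'
from h import *
def line(q,n):
    l=cv2.fitLine(q[:,:2].astype(np.float32),cv2.DIST_HUBER,0,1e-4,1e-4).ravel();dd=l[:2]*np.sign(l[1]);s=(q[:,:2]-l[2:])@dd
    print(n,len(q),'yaw',np.arctan2(-dd[0],dd[1]).round(4),'ends',(l[2:]+dd*s.min()).round(4),(l[2:]+dd*s.max()).round(4),'mid',(l[2:]+dd*(s.min()+s.max())/2).round(4),'z',np.percentile(q[:,2],[10,50,90,99]).round(4))
E
python3 - <<'E'
from meas import *
f=np.load('w1.npz');d,K,T=f['d'],f['mtx'],f['world_to_cam'];W=cloud(d,K,T);v,u=np.mgrid[:420,:560]
b=(u>270)&(u<400)&(v>80)&(v<205);q=W[b&(W[...,2]>.108)&(W[...,2]<.15)];line(q,'handle')
i=q[:,2]>.129;print(q[i].round(3)[::3])
q=W[b&(W[...,2]>.055)&(W[...,2]<.075)];q=q[np.hypot(q[:,0]-.455,q[:,1]+.228)<.078]
q=q[np.hypot(q[:,0]-.455,q[:,1]+.228)>.062];A=np.c_[2*q[:,:2],np.ones(len(q))];c=np.linalg.lstsq(A,(q[:,:2]**2).sum(1),rcond=None)[0];print('pot',c[:2],np.sqrt(c[2]+c[0]**2+c[1]**2),np.median(q[:,2]))
# cross check: two-view rays onto same heights
t=np.load('top.npz')
for P in ([.454,-.228,.136],[.454,-.205,.126],[.454,-.251,.126]): print(proj(P,t['mtx'],t['world_to_cam']).round(1),proj(P,K,T).round(1))
E
python3 -m crank '[{"x":4.8,"y":0,"z":0,"turn":0},{"x":4.8,"y":0,"z":0,"turn":0},{"x":4.8,"y":0,"z":0,"turn":0},{"x":4.8,"y":0,"z":0,"turn":0},{"x":4.8,"y":0,"z":0,"turn":0}]' >/dev/null
python3 -m crank '[{"x":4.8,"y":2,"z":0,"turn":0},{"x":4.8,"y":3,"z":0,"turn":0},{"x":4.8,"y":3,"z":0,"turn":0},{"x":0,"y":0,"z":0,"turn":0}]'
python3 - <<'E'
from meas import *
p,d,K,T=grab('wrist');cv2.imwrite('pics/w2.png',p[:,:,::-1]);np.savez('w2.npz',p=p,d=d,mtx=K,world_to_cam=T)
E
```

```text
handle 337 yaw -0.0089 ends [ 0.4539 -0.2803] [ 0.4548 -0.181 ] mid [ 0.4544 -0.2307] z [0.1204 0.1254 0.1319 0.1359]
[[ 0.453 -0.223  0.13 ]
 [ 0.454 -0.224  0.131]
 [ 0.452 -0.225  0.13 ]
 [ 0.456 -0.225  0.131]
 [ 0.453 -0.226  0.132]
 [ 0.457 -0.226  0.131]
 [ 0.454 -0.227  0.134]
 [ 0.452 -0.229  0.134]
 [ 0.456 -0.228  0.134]
 [ 0.453 -0.23   0.137]
 [ 0.458 -0.229  0.133]
 [ 0.455 -0.231  0.136]
 [ 0.452 -0.233  0.131]
 [ 0.455 -0.232  0.136]
 [ 0.453 -0.234  0.134]
 [ 0.457 -0.233  0.133]
 [ 0.455 -0.235  0.133]
 [ 0.453 -0.237  0.132]
 [ 0.457 -0.236  0.131]
 [ 0.455 -0.238  0.132]]
pot [ 0.45564675 -0.22902133] 0.0707176092666728 0.06423492913844897
[377.9 224.3] [336.9 150.7]
[367.6 224.8] [338.8 132.4]
[386.1 224.3] [332.4 167.2]
time: 3.05
tool_pos: [0.4105, 0.1032, 0.3898]
tool_rot: [-0.001, 0.657, 0.753, -0.001]
contact_force: [0.3, -1.2, 0.2]
gripper_width: 1.003
grasp_force: 0.0
```

View pics/w2.png

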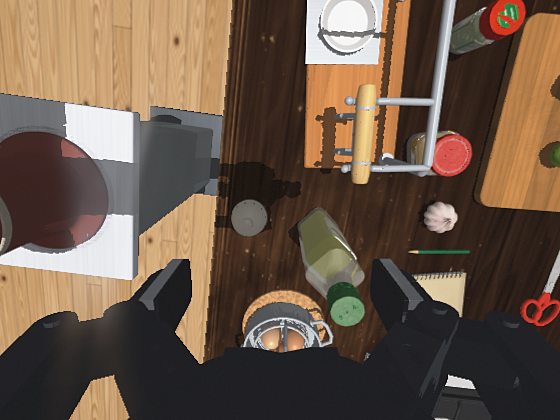

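The second wrist view shows the grip from (366,85) to (361,183), the keeper ends at (349,101) and (348,169), and the frame bar at u≈440. The dish is at (348,25). The oil and the pot lie behind.

Run:
```python
from meas import *
f=np.load('w2.npz');p,d,K,T=f['p'],f['d'],f['mtx'],f['world_to_cam'];W=cloud(d,K,T);v,u=np.mgrid[:420,:560]
hsv=cv2.cvtColor(p,cv2.COLOR_RGB2HSV);wood=(hsv[...,0]>10)&(hsv[...,0]<30)&(hsv[...,1]>60)
b=(u>340)&(u<385)&(v>75)&(v<192);Z=W[...,2]
q=W[b&wood&(Z>.170)&(Z<.2)];line(q,'grip');g=q
q=W[(u>415)&(u<465)&(v<180)&(Z>.155)&(Z<.18)];line(q,'bar')
q=W[b&~wood&(Z>.160)&(Z<.2)&(u<358)];print('ends');
for a in (q[q[:,1]>.17],q[q[:,1]<.17]): print(len(a),a.mean(0).round(4),a.max(0).round(4))
# two-view triangulation of the grip's centre (contour centroid) with the top camera
t=np.load('top.npz');h2=cv2.cvtColor(t['p'],cv2.COLOR_RGB2HSV);Wt=cloud(t['d'],t['mtx'],t['world_to_cam'])
m1=b&wood&(Z>.165)&(Z<.2);m2=(h2[...,0]>10)&(h2[...,0]<30)&(h2[...,1]>60)&(u>183)&(u<240)&(v>198)&(v<222)&(Wt[...,2]>.165)&(Wt[...,2]<.2)
r=[cv2.minAreaRect(np.argwhere(m)[:,::-1].astype(np.float32)) for m in (m1,m2)];print(r)
print(tri([(*r[0][0],K,T),(*r[1][0],t['mtx'],t['world_to_cam'])]))
```

```text
grip 1740 yaw 0.1318 ends [0.4998 0.1177] [0.4854 0.2261] mid [0.4926 0.1719] z [0.1791 0.1837 0.1856 0.1865]
bar 2132 yaw 0.1261 ends [0.5819 0.1375] [0.5584 0.3235] mid [0.5701 0.2305] z [0.1612 0.1648 0.1664 0.1684]
ends
94 [0.4739 0.2059 0.1749] [0.483  0.2119 0.1797]
99 [0.4842 0.136  0.1751] [0.4922 0.1659 0.1841]
[((364.79437255859375, 133.3601837158203), (98.8561782836914, 33.97493362426758), 85.54439544677734), ((210.5, 212.0), (18.0, 47.0), 90.0)]
(array([0.48897823, 0.17279668, 0.19471014]), array([0.00287969]))
```

```bash
python3 -m crank '[{"x":2,"y":3,"z":1,"turn":0},{"x":2,"y":3,"z":1,"turn":0},{"x":1.7,"y":3,"z":1,"turn":0},{"x":0,"y":0,"z":4,"turn":0},{"x":0,"y":0,"z":4,"turn":0}]' 
python3 -m crank '[{"x":0,"y":0,"z":2,"turn":0},{"x":0,"y":0,"z":0,"turn":0}]'
```

```text
time: 3.6
tool_pos: [0.4932, 0.1659, 0.2808]
tool_rot: [0.001, 0.661, 0.75, 0.0]
contact_force: [0.2, 0.3, -0.8]
gripper_width: 1.003
grasp_force: 0.0
time: 3.8
tool_pos: [0.49, 0.1651, 0.2567]
tool_rot: [-0.002, 0.661, 0.75, -0.003]
contact_force: [-0.3, -0.6, 0.3]
gripper_width: 1.0
grasp_force: 0.0
```

```bash
python3 -m crank '[{"x":0.3,"y":0.2,"z":1,"turn":0},{"x":0.3,"y":0.1,"z":2,"turn":0},{"x":0,"y":0,"z":2.5,"turn":0},{"x":0,"y":0,"z":2.5,"turn":0},{"x":0,"y":0,"z":2,"turn":0}]' >/dev/null
python3 -m crank '[{"x":0,"y":0,"z":0,"turn":0}]'
python3 - <<'E'
from h import *
p,d,K,T=grab('wrist');cv2.imwrite('pics/w3.png',p[:,:,::-1]);np.savez('w3.npz',p=p,d=d,mtx=K,world_to_cam=T)
print(manip.state()['tool_pos'])
E
```

```text
time: 4.4
tool_pos: [0.4931, 0.1733, 0.1597]
tool_rot: [-0.001, 0.66, 0.751, -0.001]
contact_force: [0.1, -0.6, -0.0]
gripper_width: 1.004
grasp_force: 0.0
[0.49410212 0.17360665 0.16159278]
```

View pics/w3.png

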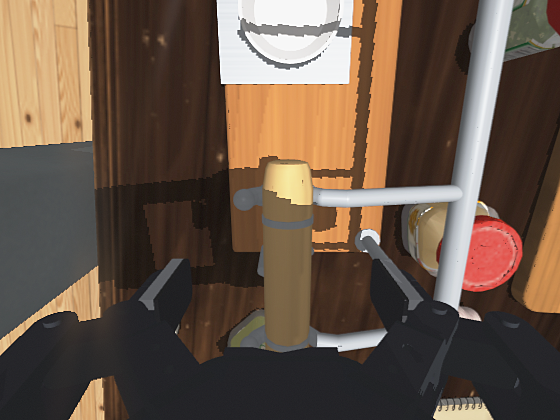

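The grip (u≈287) lies centred between the fingers (178 and 380), so I close on it.

```bash
python3 -m crank '[{"x":0,"y":0,"z":0.3,"turn":0},{"x":0,"y":0,"z":0,"turn":0}]'  >/dev/null
python3 -m crank '[{"x":0,"y":0,"z":0,"turn":0},{"x":0,"y":0,"z":0,"turn":0},{"x":0,"y":0,"z":0,"turn":0},{"x":0,"y":0,"z":0,"turn":0},{"x":0,"y":0,"z":0,"turn":0}]' 0
python3 -m crank '[{"x":0,"y":0,"z":0,"turn":0},{"x":0,"y":0,"z":0,"turn":0},{"x":0,"y":0,"z":0,"turn":0},{"x":0,"y":0,"z":0,"turn":0},{"x":0,"y":0,"z":0,"turn":0}]'
```

```text
time: 5.15
tool_pos: [0.4945, 0.1743, 0.1589]
tool_rot: [0.001, 0.66, 0.751, 0.001]
contact_force: [0.9, 0.9, 0.4]
gripper_width: 0.238
grasp_force: 58.5
time: 5.65
tool_pos: [0.4944, 0.1742, 0.1588]
tool_rot: [0.0, 0.66, 0.751, 0.001]
contact_force: [4.4, 0.8, 3.2]
gripper_width: 0.232
grasp_force: 58.7
```

```bash
python3 -m crank '[{"x":0,"y":0,"z":-2,"turn":0},{"x":0,"y":0,"z":-4,"turn":0},{"x":0,"y":0,"z":-5,"turn":0},{"x":0,"y":0,"z":-5,"turn":0},{"x":0,"y":0,"z":-5,"turn":0}]'
python3 -m crank '[{"x":0,"y":0,"z":-4,"turn":0},{"x":-2,"y":-1.5,"z":0,"turn":0},{"x":-4,"y":-1.5,"z":0,"turn":0},{"x":-4,"y":-1.5,"z":0,"turn":0},{"x":-4,"y":-1.5,"z":0,"turn":0}]'
python3 -m crank '[{"x":-4,"y":-1.5,"z":0,"turn":0},{"x":-4,"y":-1.5,"z":0,"turn":0},{"x":-4,"y":-1.5,"z":0,"turn":0},{"x":-4,"y":-1.5,"z":0,"turn":0},{"x":-4,"y":-1.5,"z":0,"turn":0}]' >/dev/null
python3 -m crank '[{"x":-3,"y":-1,"z":0,"turn":0},{"x":-2,"y":-0.5,"z":0,"turn":0.07},{"x":0,"y":0,"z":0,"turn":0.07},{"x":0,"y":0,"z":0,"turn":0}]'
```

```text
time: 6.15
tool_pos: [0.4924, 0.1739, 0.3684]
tool_rot: [-0.001, 0.66, 0.751, -0.002]
contact_force: [0.9, 0.6, -1.1]
gripper_width: 0.236
grasp_force: 58.8
time: 6.65
tool_pos: [0.4508, 0.0266, 0.4067]
tool_rot: [-0.002, 0.66, 0.752, -0.001]
contact_force: [1.2, 0.4, -1.0]
gripper_width: 0.232
grasp_force: 59.0
time: 7.55
tool_pos: [0.3944, -0.232, 0.4065]
tool_rot: [-0.002, 0.711, 0.703, -0.0]
contact_force: [0.4, 0.0, -2.0]
gripper_width: 0.233
grasp_force: 59.0
```

```bash
python3 -m crank '[{"x":0,"y":0,"z":4,"turn":0},{"x":0,"y":0,"z":5,"turn":0},{"x":0,"y":0,"z":5,"turn":0},{"x":0,"y":0,"z":5,"turn":0},{"x":0,"y":0,"z":3,"turn":0}]' >/dev/null
python3 -m crank '[{"x":0,"y":0,"z":1,"turn":0},{"x":0,"y":0,"z":0,"turn":0},{"x":0,"y":0,"z":0,"turn":0}]'
python3 - <<'E'
from h import *
s=manip.state();print(s['tool_pos'],s['tool_rot'])
o=[]
for n in ('wrist','scene'):
    p,d,K,T=grab(n);np.savez(f'a_{n}.npz',p=p,d=d,mtx=K,world_to_cam=T)
    u,v=proj([.42,-.23,.13],K,T);print(n,u,v)
    if n=='scene': 
        u,v=int(u),int(v);p=cv2.resize(p[max(0,v-60):v+60,max(0,u-70):u+70],None,fx=3.5,fy=3.5)
    o.append(p)
cv2.imwrite('pics/a.png',np.hstack([cv2.resize(o[0],(400,300)),cv2.resize(o[1],(350,300))])[:,:,::-1])
E
```

```text
time: 8.35
tool_pos: [0.3961, -0.2324, 0.1803]
tool_rot: [0.001, 0.711, 0.704, 0.0]
contact_force: [0.3, -0.9, -1.1]
gripper_width: 0.23
grasp_force: 59.0
[ 0.39613017 -0.23238777  0.18031705] [1.29252604e-03 7.10645390e-01 7.03549174e-01 1.33098269e-04]
wrist 317.24843225405886 226.08520733976928
scene 366.9098002246601 207.69230649698443
```

View pics/a.png

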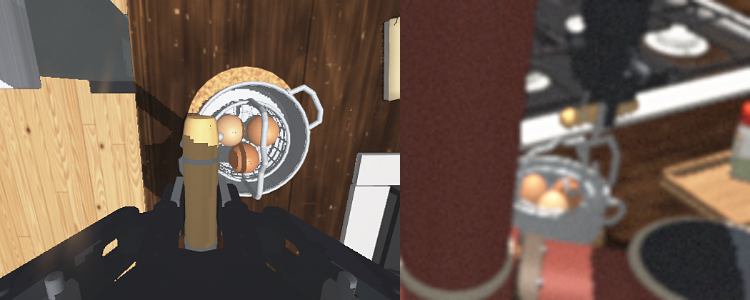

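The wrist panel shows the grip's front end at (200,120) and the handle wire from (262,100) to (262,195), parallel to it. The scene panel shows the prongs beside the handle. Next I check how the lifter sits in the hand and remeasure the handle.

```bash
python3 - <<'E'
from meas import *
f=np.load('a_wrist.npz');p,d,K,T=f['p'],f['d'],f['mtx'],f['world_to_cam'];W=cloud(d,K,T);v,u=np.mgrid[:420,:560];Z=W[...,2]
hsv=cv2.cvtColor(p,cv2.COLOR_RGB2HSV);wood=(hsv[...,0]>10)&(hsv[...,0]<30)&(hsv[...,1]>60)
q=W[(u>245)&(u<315)&(v>150)&(v<350)&wood&(Z>.195)&(Z<.24)];line(q,'grip')
q=W[(u>330)&(u<410)&(v>120)&(v<290)&(Z>.115)&(Z<.16)];line(q,'handle')
k=q[q[:,2]>.133];print('peak',k.mean(0).round(4),len(k))
q=W[(u>230)&(u<370)&(v>190)&(v<320)&(Z>.085)&(Z<.13)&(W[...,0]<.44)];print('prongs',len(q),q.min(0).round(3),q.max(0).round(3))
E
python3 -m crank '[{"x":0,"y":0,"z":0.6,"turn":0},{"x":0,"y":0,"z":0,"turn":0}]'
```

```text
grip 8129 yaw -0.0088 ends [ 0.3948 -0.2702] [ 0.3957 -0.1788] mid [ 0.3952 -0.2245] z [0.2013 0.2053 0.207  0.2078]
handle 1148 yaw -0.0119 ends [ 0.4538 -0.2762] [ 0.455  -0.1831] mid [ 0.4544 -0.2296] z [0.1218 0.1254 0.1323 0.1359]
peak [ 0.4547 -0.2301  0.1346] 92
prongs 31 [ 0.414 -0.214  0.109] [ 0.418 -0.21   0.113]
time: 8.65
tool_pos: [0.3954, -0.232, 0.1726]
tool_rot: [0.0, 0.711, 0.703, 0.0]
contact_force: [0.2, 0.5, -1.8]
gripper_width: 0.234
grasp_force: 59.0
```

```bash
python3 -m crank '[{"x":0.3,"y":0,"z":0,"turn":0},{"x":0,"y":2,"z":0,"turn":0},{"x":0,"y":2,"z":0,"turn":0},{"x":0,"y":1.5,"z":0,"turn":0},{"x":0,"y":0.4,"z":0,"turn":0}]' >/dev/null
python3 -m crank '[{"x":0,"y":0,"z":0,"turn":0},{"x":0,"y":0,"z":0,"turn":0}]'
python3 - <<'E'
from meas import *
p,d,K,T=grab('wrist');W=cloud(d,K,T);v,u=np.mgrid[:420,:560];Z=W[...,2]
cv2.imwrite('pics/b.png',p[:,:,::-1])
hsv=cv2.cvtColor(p,cv2.COLOR_RGB2HSV);wood=(hsv[...,0]>10)&(hsv[...,0]<30)&(hsv[...,1]>60)
q=W[(u>245)&(u<315)&(v>150)&(v<350)&wood&(Z>.18)&(Z<.24)];line(q,'grip')
E
```

```text
time: 9.35
tool_pos: [0.4537, -0.2294, 0.1722]
tool_rot: [-0.0, 0.711, 0.703, -0.0]
contact_force: [0.6, 0.6, -0.9]
gripper_width: 0.238
grasp_force: 59.1
grip 8155 yaw -0.0098 ends [ 0.4525 -0.2684] [ 0.4534 -0.1759] mid [ 0.4529 -0.2221] z [0.1932 0.1972 0.1988 0.1998]
```

View pics/b.png

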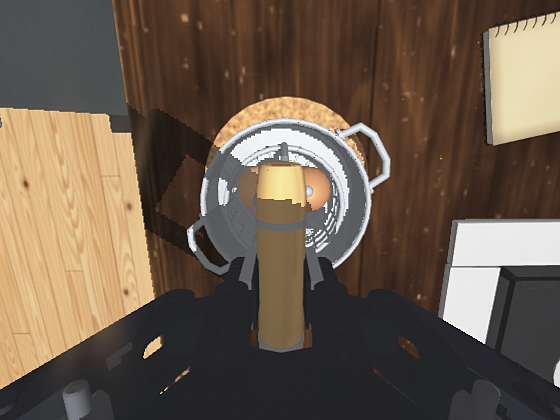

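The handle wire (283,150) lies under the grip, and the prong's ball tip (308,190) stands beyond it. Next I raise gently.

```bash
python3 -m crank '[{"x":0,"y":0,"z":-1,"turn":0},{"x":0,"y":0,"z":-1,"turn":0},{"x":0,"y":0,"z":-0.7,"turn":0},{"x":0,"y":0,"z":-0.5,"turn":0},{"x":0,"y":0,"z":-0.5,"turn":0}]'
python3 -m crank '[{"x":0,"y":0,"z":-0.5,"turn":0},{"x":0,"y":0,"z":-0.5,"turn":0},{"x":0,"y":0,"z":-1,"turn":0},{"x":0,"y":0,"z":-1,"turn":0},{"x":0,"y":0,"z":-1,"turn":0}]'
python3 -m crank '[{"x":0,"y":0,"z":-2,"turn":0},{"x":0,"y":0,"z":-2,"turn":0},{"x":0,"y":0,"z":-2,"turn":0},{"x":0,"y":0,"z":-1,"turn":0},{"x":0,"y":0,"z":0,"turn":0}]'
```

```text
time: 9.9
tool_pos: [0.4542, -0.2296, 0.2097]
tool_rot: [0.0, 0.711, 0.703, 0.0]
contact_force: [0.2, -0.3, -4.6]
gripper_width: 0.233
grasp_force: 58.9
time: 10.4
tool_pos: [0.4544, -0.2297, 0.2503]
tool_rot: [0.0, 0.711, 0.703, 0.0]
contact_force: [0.4, 0.1, -4.3]
gripper_width: 0.237
grasp_force: 58.9
time: 10.9
tool_pos: [0.455, -0.2301, 0.3219]
tool_rot: [0.002, 0.711, 0.703, 0.0]
contact_force: [0.7, -1.0, -4.4]
gripper_width: 0.235
grasp_force: 59.0
```

The force shows the basket hanging, about 3 N heavier. I carry it round the near side of the bottle.

```bash
python3 -m crank '[{"x":0,"y":-0.6,"z":0,"turn":0},{"x":0,"y":-1.2,"z":0,"turn":0},{"x":0,"y":-1.5,"z":0,"turn":0},{"x":0,"y":-1.5,"z":0,"turn":0},{"x":0,"y":-1.5,"z":0,"turn":0}]' >/dev/null
python3 -m crank '[{"x":0.4,"y":-1,"z":0,"turn":0},{"x":0.8,"y":-0.4,"z":0,"turn":0},{"x":1.2,"y":0,"z":0,"turn":0},{"x":1.6,"y":0,"z":0,"turn":0},{"x":2,"y":0,"z":0,"turn":0}]'
python3 -m crank '[{"x":2,"y":0,"z":0,"turn":0},{"x":2,"y":0,"z":0,"turn":0},{"x":2,"y":0,"z":0,"turn":0},{"x":2,"y":0,"z":0,"turn":0},{"x":2,"y":0,"z":0,"turn":0}]'
```

```text
time: 11.9
tool_pos: [0.3781, -0.1675, 0.3191]
tool_rot: [-0.0, 0.711, 0.703, 0.0]
contact_force: [-0.0, 0.4, -4.5]
gripper_width: 0.235
grasp_force: 59.0
time: 12.4
tool_pos: [0.3791, -0.0669, 0.3192]
tool_rot: [-0.0, 0.711, 0.704, 0.0]
contact_force: [0.8, 0.6, -4.0]
gripper_width: 0.237
grasp_force: 59.0
```

```bash
python3 -m crank '[{"x":2,"y":0,"z":0,"turn":0},{"x":2,"y":0,"z":0,"turn":0},{"x":2,"y":0,"z":0,"turn":0},{"x":2,"y":0,"z":0,"turn":0},{"x":2,"y":0,"z":0,"turn":0}]'
python3 -m crank '[{"x":2,"y":0,"z":0,"turn":0},{"x":2,"y":0,"z":0,"turn":0},{"x":2,"y":0,"z":0,"turn":0},{"x":2,"y":0,"z":0,"turn":0},{"x":2,"y":0,"z":0,"turn":0}]' >/dev/null
python3 -m crank '[{"x":2,"y":0,"z":0,"turn":-0.03},{"x":2,"y":0,"z":0,"turn":-0.03},{"x":2,"y":0,"z":0,"turn":-0.03},{"x":1.5,"y":0,"z":0,"turn":-0.03},{"x":1,"y":0,"z":0,"turn":-0.02}]' >/dev/null
python3 -m crank '[{"x":0.5,"y":0,"z":0,"turn":0},{"x":0,"y":0,"z":0,"turn":0},{"x":0,"y":0,"z":0,"turn":0},{"x":0,"y":0,"z":0,"turn":0}]'
python3 - <<'E'
from h import *
s=manip.state();print(s['tool_pos'],s['tool_rot'])
p,d,K,T=grab('wrist');cv2.imwrite('pics/e.png',p[:,:,::-1]);np.savez('e.npz',p=p,d=d,mtx=K,world_to_cam=T)
E
```

```text
time: 12.9
tool_pos: [0.3799, 0.0331, 0.3193]
tool_rot: [-0.0, 0.711, 0.704, 0.0]
contact_force: [0.2, 0.0, -4.7]
gripper_width: 0.237
grasp_force: 59.0
time: 14.3
tool_pos: [0.3773, 0.2206, 0.3194]
tool_rot: [0.0, 0.66, 0.751, -0.0]
contact_force: [0.6, 0.5, -4.4]
gripper_width: 0.231
grasp_force: 59.0
[0.37727699 0.22062464 0.31935295] [ 9.75469389e-05  6.60448882e-01  7.50871004e-01 -3.82200525e-06]
```

View pics/e.png

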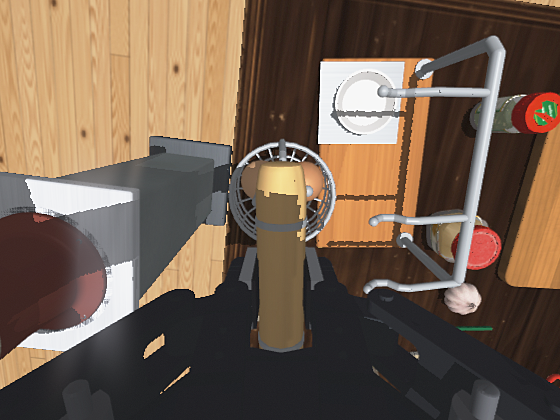

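The basket hangs level under the grip at (283,190). The hook rod runs from its ball tip at (383,91) to the bar at (490,93). I measure the hook and the handle.

Run:
```python
from meas import *
f=np.load('e.npz');p,d,K,T=f['p'],f['d'],f['mtx'],f['world_to_cam'];W=cloud(d,K,T);v,u=np.mgrid[:420,:560];Z=W[...,2]
q=W[(u>374)&(u<490)&(v>80)&(v<102)&(Z>.145)&(Z<.19)];
l=cv2.fitLine(q[:,:2].astype(np.float32),cv2.DIST_HUBER,0,1e-4,1e-4).ravel();print('rod',len(q),l,'yaw',np.arctan2(l[1],l[0]))
q=W[(u>376)&(u<391)&(v>83)&(v<99)&(Z>.15)];t=np.array([np.median(q[:,0]),np.median(q[:,1])]);print('tip',len(q),t,q.min(0),q.max(0))
print('ray tip z.175',ray(383,91,K,T,.175))
s=l[:2]*np.sign(l[0]);o=l[2:]+s*((t-l[2:])@s+.021);print('seat from tip',o)
q=W[(u>470)&(u<505)&(v>50)&(v<280)&(Z>.155)&(Z<.18)];line(q,'bar')
hsv=cv2.cvtColor(p,cv2.COLOR_RGB2HSV);wood=(hsv[...,0]>10)&(hsv[...,0]<30)&(hsv[...,1]>60)
q=W[(u>245)&(u<315)&(v>150)&(v<350)&wood&(Z>.32)&(Z<.37)];line(q,'grip')
q=W[(u>265)&(u<300)&(v>135)&(v<165)&(Z>.2)&(Z<.26)];line(q,'handle part')
```

```text
rod 1147 [0.99096423 0.13412657 0.5036647  0.3348383 ] yaw 0.13453202
tip 149 [0.453188  0.3279779] [0.44820368 0.32326789 0.16393193] [0.46468278 0.33356484 0.18177332]
ray tip z.175 [0.45405077 0.32881977 0.175     ]
seat from tip [0.47399447 0.33082245]
bar 2383 yaw 0.1582 ends [0.5775 0.1984] [0.549  0.3773] mid [0.5633 0.2879] z [0.1611 0.1648 0.1664 0.1679]
grip 8158 yaw 0.1295 ends [0.3813 0.1822] [0.3694 0.2737] mid [0.3753 0.228 ] z [0.3404 0.3444 0.346  0.3469]
handle part 107 yaw 0.1347 ends [0.3719 0.263 ] [0.3706 0.2724] mid [0.3712 0.2677] z [0.207  0.2249 0.2323 0.2334]
```

```bash
python3 -m crank '[{"x":1,"y":0,"z":0.5,"turn":0},{"x":2,"y":0,"z":1,"turn":0},{"x":2,"y":0,"z":1,"turn":0},{"x":2,"y":0,"z":1,"turn":0},{"x":1.7,"y":0,"z":0.6,"turn":0}]' >/dev/null
python3 -m crank '[{"x":1,"y":0.5,"z":0.4,"turn":0},{"x":0,"y":1,"z":0,"turn":0},{"x":0,"y":1.5,"z":0,"turn":0},{"x":0,"y":1,"z":0,"turn":0},{"x":0,"y":0.5,"z":0,"turn":0}]' >/dev/null
python3 -m crank '[{"x":0,"y":0,"z":0,"turn":0},{"x":0,"y":0,"z":0,"turn":0},{"x":0,"y":0,"z":0,"turn":0}]'
python3 - <<'E'
from meas import *
s=manip.state();print(s['tool_pos'],s['tool_rot'])
p,d,K,T=grab('wrist');np.savez('g.npz',p=p,d=d,mtx=K,world_to_cam=T)
print(proj([.455,.328,.178],K,T),proj([.473,.331,.165],K,T))
W=cloud(d,K,T);v,u=np.mgrid[:420,:560];Z=W[...,2]
Rs=np.array([[.9912,.1325],[-.1325,.9912]])
L=(W[...,:2]-[.473,.3308])@Rs.T
q=(abs(L[...,1])<.012)&(L[...,0]>-.04)&(L[...,0]<.07)&(Z>.145)&(Z<.19)
for a in range(-30,50,8):
    k=q&(L[...,0]*1000>a)&(L[...,0]*1000<a+8)
    if k.sum()>5: print(a,k.sum(),np.median(L[k][:,1]).round(4),Z[k].max().round(4),np.median(Z[k]).round(4))
hsv=cv2.cvtColor(p,cv2.COLOR_RGB2HSV);wood=(hsv[...,0]>10)&(hsv[...,0]<30)&(hsv[...,1]>60)
q=W[(u>245)&(u<315)&(v>150)&(v<350)&wood&(Z>.27)&(Z<.33)];line(q,'grip')
q=W[(u>265)&(u<300)&(v>135)&(v<165)&(Z>.15)&(Z<.22)];line(q,'handle part')
E
```

```text
time: 15.65
tool_pos: [0.4089, 0.3229, 0.2743]
tool_rot: [-0.0, 0.66, 0.751, -0.0]
contact_force: [-1.0, 0.1, -4.7]
gripper_width: 0.237
grasp_force: 59.0
[0.40891468 0.32288328 0.2743324 ] [-1.94034373e-04  6.60065194e-01  7.51208259e-01 -2.30702682e-04]
[338.24303062 212.3497524 ] [356.61321033 207.42331576]
-30 36 0.0013 0.1803 0.1779
-22 98 0.0019 0.182 0.1792
-14 72 0.0021 0.175 0.1688
-6 74 0.0012 0.1671 0.1632
2 98 0.0011 0.1686 0.1641
10 98 0.0013 0.1725 0.1696
18 100 0.0012 0.1753 0.1721
26 94 0.0015 0.177 0.1747
34 78 0.0014 0.1761 0.1739
42 85 0.0015 0.174 0.172
grip 7975 yaw 0.1308 ends [0.413  0.2844] [0.401 0.376] mid [0.407  0.3302] z [0.2952 0.2993 0.3009 0.3018]
handle part 122 yaw 0.7701 ends [0.4049 0.3649] [0.396  0.3741] mid [0.4004 0.3695] z [0.1575 0.1782 0.1871 0.1881]
```

```bash
python3 -m crank '[{"x":0.15,"y":0.6,"z":0,"turn":0},{"x":0,"y":1.2,"z":0,"turn":0},{"x":0,"y":1.4,"z":0,"turn":0},{"x":0,"y":1.4,"z":0,"turn":0},{"x":0,"y":1,"z":0,"turn":0}]' 
python3 -m crank '[{"x":0,"y":0.7,"z":0,"turn":0},{"x":0,"y":0,"z":0,"turn":0},{"x":0,"y":0,"z":0,"turn":0},{"x":0,"y":0,"z":0,"turn":0}]'
```

```text
time: 16.2
tool_pos: [0.4662, 0.3318, 0.2742]
tool_rot: [0.0, 0.66, 0.751, 0.0]
contact_force: [0.1, -0.3, -4.5]
gripper_width: 0.233
grasp_force: 59.1
time: 16.6
tool_pos: [0.4712, 0.3327, 0.2743]
tool_rot: [-0.0, 0.66, 0.751, -0.0]
contact_force: [0.1, -0.2, -3.3]
gripper_width: 0.231
grasp_force: 59.1
```

```bash
python3 -m crank '[{"x":0,"y":0,"z":0.8,"turn":0},{"x":0,"y":0,"z":0.8,"turn":0},{"x":0,"y":0,"z":0.6,"turn":0},{"x":0,"y":0,"z":0.3,"turn":0},{"x":0,"y":0,"z":0.2,"turn":0}]' 
python3 -m crank '[{"x":0,"y":0,"z":0.2,"turn":0},{"x":0,"y":0,"z":0.2,"turn":0},{"x":0,"y":0,"z":0.2,"turn":0},{"x":0,"y":0,"z":0.2,"turn":0},{"x":0,"y":0,"z":0.2,"turn":0}]'
```

```text
time: 17.1
tool_pos: [0.4713, 0.3325, 0.2465]
tool_rot: [-0.0, 0.66, 0.751, -0.001]
contact_force: [0.2, -0.4, -4.1]
gripper_width: 0.233
grasp_force: 59.1
time: 17.6
tool_pos: [0.472, 0.3328, 0.238]
tool_rot: [0.0, 0.66, 0.751, 0.001]
contact_force: [0.3, -0.1, -1.3]
gripper_width: 0.237
grasp_force: 59.4
```

The basket's weight has gone onto the hook. I lower further to free the prongs, then look.

```bash
python3 -m crank '[{"x":0,"y":0,"z":0.4,"turn":0},{"x":0,"y":0,"z":0.5,"turn":0},{"x":0,"y":0,"z":0.5,"turn":0},{"x":0,"y":0,"z":0.5,"turn":0},{"x":0,"y":0,"z":0.3,"turn":0}]' 
python3 -m crank '[{"x":0,"y":0,"z":0,"turn":0},{"x":0,"y":0,"z":0,"turn":0}]'
python3 - <<'E'
from meas import *
s=manip.state();print(s['tool_pos'])
p,d,K,T=grab('wrist')
p2,d2,K2,T2=grab('scene');u,v=proj([.47,.33,.14],K2,T2);u,v=int(u),int(v);print(u,v)
c=cv2.resize(p2[v-45:v+45,max(0,u-60):u+60],(400,300),interpolation=cv2.INTER_CUBIC)
cv2.imwrite('pics/k.png',np.hstack([cv2.resize(p,(400,300)),c])[:,:,::-1])
W=cloud(d,K,T);v,u=np.mgrid[:420,:560];Z=W[...,2]
q=W[(u>225)&(u<340)&(v>120)&(v<290)&(Z>.14)&(Z<.2)&(abs(W[...,0]-.47)<.06)&(W[...,1]>.34)];print(len(q),q[::max(1,len(q)//12)].round(3))
E
```

```text
time: 18.1
tool_pos: [0.4713, 0.3325, 0.2144]
tool_rot: [-0.0, 0.66, 0.751, -0.001]
contact_force: [-0.1, 1.0, -1.6]
gripper_width: 0.235
grasp_force: 59.4
time: 18.3
tool_pos: [0.4716, 0.3327, 0.2153]
tool_rot: [-0.0, 0.66, 0.751, 0.0]
contact_force: [0.9, -0.2, -1.5]
gripper_width: 0.234
grasp_force: 59.4
[0.47164621 0.33265397 0.21533359]
182 240
145 [[0.465 0.381 0.142]
 [0.465 0.38  0.146]
 [0.468 0.38  0.144]
 [0.466 0.378 0.149]
 [0.468 0.378 0.148]
 [0.486 0.36  0.145]
 [0.486 0.359 0.147]
 [0.486 0.357 0.146]
 [0.487 0.356 0.147]
 [0.487 0.354 0.145]
 [0.45  0.354 0.178]
 [0.45  0.352 0.178]
 [0.452 0.351 0.178]]
```

View pics/k.png

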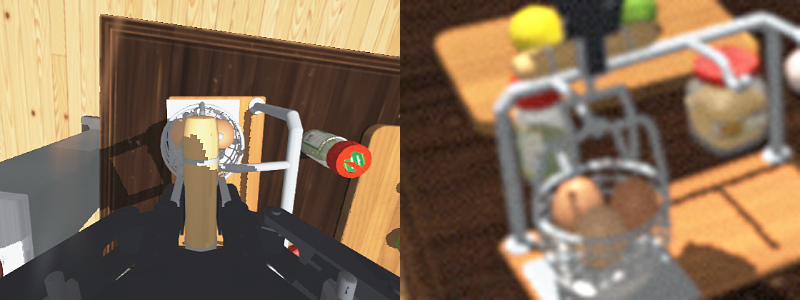

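The basket hangs on the hook. The prong tips (z≈0.147) are below the wire's underside (0.156), so I withdraw slowly.

```bash
python3 -m crank '[{"x":0,"y":-0.5,"z":-0.15,"turn":0},{"x":0,"y":-0.5,"z":0,"turn":0},{"x":0,"y":-0.5,"z":0,"turn":0},{"x":0,"y":-0.5,"z":0,"turn":0},{"x":0,"y":-0.5,"z":0,"turn":0}]' 
python3 -m crank '[{"x":0,"y":-0.5,"z":0,"turn":0},{"x":0,"y":-1,"z":0,"turn":0},{"x":0,"y":-1,"z":0,"turn":0},{"x":0,"y":-2,"z":0,"turn":0},{"x":0,"y":-1,"z":0,"turn":0}]'
python3 - <<'E'
from meas import *
p,d,K,T=grab('wrist');s=manip.state();print(s['tool_pos'])
cv2.imwrite('pics/m.png',p[:,:,::-1])
W=cloud(d,K,T);v,u=np.mgrid[:420,:560];Z=W[...,2]
L=(W[...,:2]-[.4728,.3322])@np.array([[.9912,.1325],[-.1325,.9912]]).T
q=(abs(L[...,0])<.025)&(abs(L[...,1])<.06)&(Z>.12)&(Z<.2)&~((abs(L[...,1])<.008)&(Z<.168));print(q.sum())
for a in range(-60,60,10):
    k=q&(L[...,1]*1000>a)&(L[...,1]*1000<a+10)
    if k.sum()>5: print(a,k.sum(),np.median(L[k],0).round(4),Z[k].max().round(4))
E
```

```text
time: 18.9
tool_pos: [0.4462, 0.3294, 0.2168]
tool_rot: [-0.0, 0.66, 0.751, 0.0]
contact_force: [-0.3, -0.0, -0.5]
gripper_width: 0.235
grasp_force: 59.4
time: 19.4
tool_pos: [0.3907, 0.3222, 0.2167]
tool_rot: [-0.0, 0.66, 0.751, -0.0]
contact_force: [0.8, -0.6, -2.2]
gripper_width: 0.235
grasp_force: 59.4
[0.39000873 0.32218545 0.21667039]
1889
-60 9 [-0.0033 -0.0505] 0.1371
-50 152 [-0.0025 -0.0463] 0.1595
-40 109 [-0.0018 -0.0345] 0.1627
-30 113 [-0.0018 -0.0249] 0.1627
-20 105 [-0.0019 -0.0154] 0.165
-10 343 [-0.0009 -0.0021] 0.1813
0 381 [-0.0024  0.002 ] 0.1816
10 139 [-0.0019  0.0147] 0.1643
20 138 [-0.0017  0.0251] 0.1629
30 149 [-0.0019  0.0353] 0.1629
40 226 [-0.0026  0.0458] 0.1594
50 25 [-0.0018  0.0507] 0.1351
```

The basket hangs level and on its seat: the wire is 2 mm off and its top at z=0.1625. Now the lifter goes back to the keeper.

```bash
python3 -m crank '[{"x":0,"y":-1,"z":-2,"turn":0},{"x":0,"y":0,"z":-4,"turn":0},{"x":0,"y":0,"z":-4,"turn":0},{"x":-1,"y":0,"z":-1,"turn":0},{"x":-4,"y":0,"z":0,"turn":0}]' >/dev/null
python3 -m crank '[{"x":-4,"y":0,"z":0,"turn":0},{"x":-4,"y":1,"z":0,"turn":0},{"x":-3,"y":3,"z":0,"turn":0},{"x":0,"y":3,"z":0,"turn":0},{"x":0,"y":2,"z":0,"turn":0}]' >/dev/null
python3 -m crank '[{"x":0,"y":0.4,"z":0,"turn":0},{"x":0,"y":0,"z":0,"turn":0},{"x":0,"y":0,"z":0,"turn":0}]'
python3 - <<'E'
from meas import *
p,d,K,T=grab('wrist');s=manip.state();print(s['tool_pos'],s['tool_rot']);W=cloud(d,K,T);v,u=np.mgrid[:420,:560];Z=W[...,2]
hsv=cv2.cvtColor(p,cv2.COLOR_RGB2HSV);wood=(hsv[...,0]>10)&(hsv[...,0]<30)&(hsv[...,1]>60)
q=W[(u>245)&(u<315)&(v>150)&(v<350)&wood&(Z>.31)&(Z<.38)];line(q,'grip')
L=(W[...,:2]-[.4938,.1735])@np.array([[.9912,.1325],[-.1325,.9912]]).T
q=(abs(L[...,0])<.04)&(L[...,1]>.025)&(L[...,1]<.055)&(Z>.15)&(Z<.19)
for a in range(-32,40,8):
    k=q&(L[...,0]*1000>a)&(L[...,0]*1000<a+8)
    if k.sum()>5: print(a,k.sum(),np.median(L[k],0).round(4),Z[k].max().round(4))
E
```

```text
time: 20.75
tool_pos: [0.4954, 0.1745, 0.3264]
tool_rot: [-0.0, 0.66, 0.751, -0.0]
contact_force: [-0.4, -0.5, -1.3]
gripper_width: 0.238
grasp_force: 59.5
[0.49538338 0.1745835  0.32667986] [-9.48674694e-05  6.59845177e-01  7.51401564e-01 -1.52147811e-04]
grip 8165 yaw 0.1312 ends [0.4995 0.1364] [0.4874 0.2277] mid [0.4935 0.182 ] z [0.3474 0.3514 0.3531 0.354 ]
-24 56 [-0.0191  0.0379] 0.1798
-16 61 [-0.0119  0.0381] 0.1779
-8 52 [-0.0041  0.0377] 0.168
0 47 [0.004  0.0383] 0.166
8 59 [0.0127 0.0379] 0.1745
16 66 [0.0195 0.0374] 0.1765
24 69 [0.0279 0.0375] 0.1767
32 70 [0.0361 0.0373] 0.1758
```

The lifter is 1 mm from being above its seat, so I lower it straight in.

```bash
python3 -m crank '[{"x":0,"y":0,"z":2,"turn":0},{"x":0,"y":0,"z":4,"turn":0},{"x":0,"y":0,"z":4,"turn":0},{"x":0,"y":0,"z":3,"turn":0},{"x":0,"y":0,"z":1.5,"turn":0}]' >/dev/null
python3 -m crank '[{"x":0,"y":0,"z":0.8,"turn":0},{"x":0,"y":0,"z":0.4,"turn":0},{"x":0,"y":0,"z":0.3,"turn":0},{"x":0,"y":0,"z":0.2,"turn":0},{"x":0,"y":0,"z":0,"turn":0}]'
python3 -m crank '[{"x":0,"y":0,"z":0.2,"turn":0},{"x":0,"y":0,"z":0.1,"turn":0},{"x":0,"y":0,"z":0,"turn":0}]'
```

```text
time: 21.8
tool_pos: [0.4967, 0.1746, 0.1657]
tool_rot: [0.0, 0.66, 0.751, 0.001]
contact_force: [-0.1, -0.2, -1.6]
gripper_width: 0.233
grasp_force: 59.5
time: 22.1
tool_pos: [0.4961, 0.1745, 0.1617]
tool_rot: [-0.0, 0.66, 0.751, -0.0]
contact_force: [0.2, 0.1, -1.6]
gripper_width: 0.236
grasp_force: 59.5
```

```bash
python3 -m crank '[{"x":0,"y":-0.15,"z":0.1,"turn":0},{"x":0,"y":0,"z":0.1,"turn":0},{"x":0,"y":0,"z":0.1,"turn":0},{"x":0,"y":0,"z":0,"turn":0},{"x":0,"y":0,"z":0,"turn":0}]'
```

```text
time: 22.6
tool_pos: [0.4947, 0.1743, 0.159]
tool_rot: [0.0, 0.66, 0.751, 0.0]
contact_force: [-0.9, 0.3, -0.1]
gripper_width: 0.235
grasp_force: 59.6
```

Unloaded onto the keeper. I release slightly, then fully, and retreat straight up.

```bash
python3 -m crank '[{"x":0,"y":0,"z":0,"turn":0},{"x":0,"y":0,"z":0,"turn":0},{"x":0,"y":0,"z":0,"turn":0},{"x":0,"y":0,"z":0,"turn":0},{"x":0,"y":0,"z":0,"turn":0}]' 90
python3 -m crank '[{"x":0,"y":0,"z":-1,"turn":0},{"x":0,"y":0,"z":-3,"turn":0},{"x":0,"y":0,"z":-4,"turn":0},{"x":0,"y":0,"z":-4,"turn":0},{"x":0,"y":-2,"z":-3,"turn":0}]' >/dev/null
python3 -m crank '[{"x":0,"y":-4,"z":-2,"turn":0},{"x":0,"y":-4,"z":0,"turn":0},{"x":0,"y":0,"z":0,"turn":0},{"x":0,"y":0,"z":0,"turn":0}]'
python3 - <<'E'
from meas import *
p,d,K,T=grab('wrist');cv2.imwrite('pics/z.png',p[:,:,::-1]);W=cloud(d,K,T);v,u=np.mgrid[:420,:560];Z=W[...,2]
hsv=cv2.cvtColor(p,cv2.COLOR_RGB2HSV);wood=(hsv[...,0]>10)&(hsv[...,0]<30)&(hsv[...,1]>60)
Rm=np.array([[.9912,.1325],[-.1325,.9912]]);L=(W[...,:2]-[.4938,.1735])@Rm.T
q=W[wood&(Z>.17)&(Z<.2)&(abs(L[...,0])<.025)&(abs(L[...,1])<.07)];line(q,'grip')
L=(W[...,:2]-[.4728,.3322])@Rm.T
for s in(-1,1):
    k=(abs(L[...,0])<.025)&(L[...,1]*s>.012)&(L[...,1]*s<.036)&(Z>.14)&(Z<.2)
    print('handle',k.sum(),np.median(L[k],0).round(4),np.median(Z[k]).round(4)) if k.any() else 0
E
```

```text
time: 23.1
tool_pos: [0.4947, 0.1743, 0.1588]
tool_rot: [0.0, 0.66, 0.751, 0.0]
contact_force: [0.4, 0.2, 0.4]
gripper_width: 0.9
grasp_force: 0.0
time: 24.0
tool_pos: [0.3953, 0.1615, 0.3299]
tool_rot: [0.001, 0.66, 0.751, 0.001]
contact_force: [-0.3, 0.1, -0.4]
gripper_width: 0.902
grasp_force: 0.0
grip 2191 yaw 0.1274 ends [0.4986 0.1185] [0.4847 0.2266] mid [0.4917 0.1725] z [0.1785 0.1837 0.1856 0.1866]
handle 192 [-0.0015 -0.0234] 0.1609
handle 50 [-0.0018  0.0149] 0.1605
```

View pics/z.png

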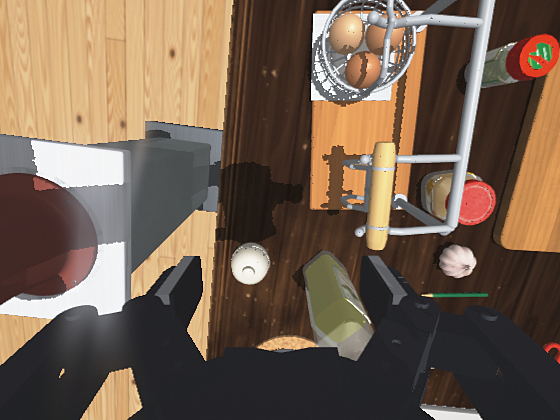

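The basket hangs level on the hook (365,45). The lifter's grip rests on both keeper arms (381,195) at the same place as at the start.

```bash
python3 -c "
from plant import manip
print(manip.job_done())"
```

```text
the job is handed in; nothing more can be done
None
```

The job is handed in at about 24 s of the 72 s: the basket hangs level on the hook, its handle wire about 2 mm off the seat, and the lifter rests back on the keeper within 2 mm of where it started; the hand-in call gave no verdict.

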